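# Proof-pull a glued bone joint on the spring tester

### The arm

A 7-joint arm with a two-finger parallel gripper is mounted at the origin on the work surface; the furniture and walls round the work are solid. World frame = base frame: x ahead of the robot, y to its left, z up, the work surface at z = 0. Lengths are in m, angles in rad, forces in N, time in s.
With the tool pointing down it reaches from about 0.4 to 0.85 m from the base axis. Payload 4.5 kg.
Tool frame: the origin (TCP) lies at the very end of the fingers, on their centre line; the grasp point (between the pads) lies 19 mm behind it (r.grip_depth is the z of the grasp point in the tool frame, in m); z points along the fingers, y is the line along which they close (so a half turn about z gives the same grasp; the last joint's range is limited). The gripper opens to 88 mm and grips with 3 to 60 N. Pads are 18 mm wide; open, the fingers measure 123 mm over their backs; the gripper's body (75 mm by 187 mm) begins 45 mm behind the grasp point.
Start: joints at [-1.071, 0.689, -0.195, 1.565, 0.157, 0.902, -0.215], TCP at [0.281, 0.558, 0.239] pointing down, gripper open.
Joint ranges: [-3.01, 3.01], [-0.46, 2.08], [-1.47, 1.51], [0.13, 2.56], [-1, 4.14], [0.04, 2.09], [-2.66, 2.66]. Speed limits (rad/s): [2.57, 2.57, 3.14, 3.14, 3.14, 3.14, 3.14].

### API

Orientations are given as a unit quaternion [x, y, z, w].
In Python, from plant import r gives the robot as it stands.
- The arm moves only by the tool drive_effector, called after "Emit:" by a JSON object that holds its "api" and its "payload". Schema: {"type":"object","properties":{"increments":{"type":"array","items":{"type":"number"},"minItems":7,"maxItems":70},"clamp_n":{"type":"number"},"only":{"type":"string"},"quiet":{"type":"boolean"},"lines":{"type":"string"}},"required":["increments"],"additionalProperties":false}. increments is one flat list of numbers that holds 1 to 10 rows one after another, with no inner brackets; each row has 7 numbers: the opening from 0.0 (shut) to 1.0 (fully open), then dx, dy, dz in m, then a rotation vector rx, ry, rz in rad; each row is the pose to reach, as a shift and turn from the pose commanded when the call began, along the tool's axes at that moment; what a row does not reach only later rows make up. A row lasts 1/10 s, in which the tool goes at most 0.05 m and 0.15 rad, less where a joint would pass 70% of its speed; a pose out of reach is approached as far as the arm can. The fingers move at their own pace and stop on an object; clamp_n is the grip in N (left out, the last holds). Time passes only in rows, so rows that do not move let the fingers close. The tool returns the time, the measured TCP pose, the force, the opening and the grip force at its end. only (a regular expression) keeps the lines of the reply that match it, lines (a string "A,B") keeps lines A to B, and quiet returns only ok. Input that does not fit is refused with a message, and nothing moves.
- r.get_state(): the state, without advancing time (a new reading comes with each control period).
- r.snapshot(name): name is "scene" or "top" or "wrist"; returns the picture (400x640x3 uint8, red, green, blue); there is no depth.
- r.camera_params(name): a dict with "fx", "fy", "cx", "cy" (pixels), "rvec" (rotation vector, rad) and "tvec" (3), from world to camera coordinates, as OpenCV has them. Camera axes: x right, y down, z forward; pixel columns grow to the right and rows downward; lengths in m; the calibration is good to about 2 mm. A picture is of the moment at which its call begins: read the wrist's pose just before it. camera_params takes no time and is no camera call; for the wrist camera it gives the pose at the moment of the call.
- r.finish_job(): hands the job in; it is judged then, once.
The state is a dict: "clock": time; "q": joint angles; "qd": joint speeds; "joint_torque": joint torques, N m; "tool_pos": TCP position; "eef_rot": TCP orientation; "contact_force": force on the tool from outside, world axes, zero at the start; "moment": the same for the moment, N m; "opening": opening from 0.0 (shut) to 1.0 (fully open); "finger_force": force on a finger pad.
Only numpy, scipy, OpenCV 4.12 (cv2) and the standard library are available. Lean on these libraries where they do the work, as an engineer would, in place of code of your own. Each camera call takes 0.05 s, during which the arm holds its last target. There are 200 camera calls.

### The job

Proof-load the glued bone sample on the bench pull tester. Turn the lock knob clockwise until it clicks past its detent to free the pull rod, and push the drag marker back along its slot until it meets the gauge pointer. Then draw the steel stirrup smoothly out until the pointer stands in the gap of the forked set clip, without ever pulling past the fork, hold it there for about two seconds, and ease it all the way home without letting it snap, so that the drag marker is left in the fork as the record of the load; do not disturb the glue tube, the small bottle or the spare bone plate.

Things in the scene. Friction and masses are not known exactly. Their poses are not given: they have to be found in the camera images.
- pull_tester: Bench pull tester, fixed; steel base 100 x 360 mm, top 14 mm up. Origin on the bench under the rod, 160 mm from the base's rear end. +y = pull direction (robot's left), +x away from the robot. Along y: aluminium spring housing -155 to -45 mm (44 wide, top z 56, slot at x -8, chequered scale at x 3 to 15, top z 60); lock block -20 to 30 (top z 62); bone sample, carriage, stirrup.
- gauge_slide (a joint): Draw of the sprung slide (pointer, rod, sample, carriage and stirrup move as one, 0.35 kg) in m along the tester's +y: 0 = home on its stop, at most 0.075. A spring pulls it home with 2.2 N plus 0.18 N per mm of draw (9 to 13 N at the fork); little friction, so it snaps back if let go. With the knob locked it can move about 1 mm at most.
- stirrup_bar (a point): Middle of the stirrup's crossbar: level round steel bar 10 mm thick, 58 mm long along the tester's x, centre 40 mm above the bench; moves with the slide. On its -y side is an open window 58 mm (x) by 45 mm (y) for closed fingertips, its middle 27 mm from the bar's centre. The rail top under it is at z 24 mm: keep fingertips at z 26 to 32 and press on the bar towards +y.
- pointer_tip (a point): Outer end of the gauge pointer, a level steel blade 2 mm wide lying across the scale at z 62 mm; it moves with the slide. At rest it is at tester x +20, y -138 mm. Its 5 x 4 mm stem stands in the slot (x -8), up to z 72 mm.
- set_clip: Dark forked clip screwed to the far (+x) edge of the spring housing; fixed, but its place along the scale differs each time (40 to 62 mm of draw). Origin: middle of the gap between its two prongs, z 58 mm; axes as the tester's. Gap 10 mm wide along y, prongs 4 mm wide, tops at z 59. The pointer blade passes just above; the load is right when pointer_tip has this origin's y in the tester's frame.
- drag_marker (a joint): Drag marker's position in m along the tester's +y: 0 = back at the resting pointer, at most 0.078; the last test left it at 0.030 to 0.060. It rubs (0.8 N) and stays where left. The drawn pointer pushes it along ahead of itself and leaves it at the furthest draw, where drag_marker equals that draw.
- marker_tab (a point): Middle of the front (+y) face of the drag marker's upright dark tab, z 74 mm; tab 16 mm wide (x), 7 mm thick (y), z 60 to 84. Push it towards -y with closed fingers, tips at about z 67; it stops dead against the pointer. In front of it all is lower than z 63 as far as the lock knob, whose bar reaches back to tester y -18 mm at most.
- marker_index (a point): End of the drag marker's own thin index blade (z 66 mm), directly above the pointer blade when the two touch, so it shows the largest draw since the marker was last pushed back.
- lock_knob (a joint): Lock knob's turn in rad about the vertical, growing clockwise seen from above: starts at 0 to 0.12, locked (bar across the tester, along its x); 1.40 = end stop, free (bar nearly along the pull). A spring-ball detent resists with about 0.15 N m from about 0.3 rad, is highest at 0.70, then snaps the knob on to about 1.1; from there it turns freely to the stop. The rod is free above 1.0.
- lock_grip (a point): On the knob's vertical axis at mid height of its black bar grip, z 84 mm: bar 46 mm long, 12 mm thick, z 71.5 to 96.5 mm. Grip it across the 12 mm from above. At joint 0 the bar lies along the tester's x; it turns with the knob.
- glue_tube: White tube of adhesive, 104 x 29 x 23 mm, lying loose on the robot's side of the tester; a bystander. Origin at the centre of its underside.
- weighing_bottle: Small stoppered glass bottle, 38 mm across, 70 mm tall, standing loose beyond the tester; a bystander. Origin at the centre of its underside.
- bone_plate: Thin brown shell plate, 39 x 57 x 6 mm, lying loose beyond the tester; a bystander. Origin at the centre of its underside.

How it is judged:
By the outcome, as a careful person would: the job done as asked, in the order asked, and still so for the second after the job is handed in, with the robot touching nothing.
It also fails if it takes over 67 s, if anything falls off the work surface, if the arm or the gripper's body presses on something with over 40 N, if the wrist force passes 120 N, or if a joint passes its speed limit or range.

## Working session

There is one attempt and no reset: what is moved stays moved. The work goes in short steps, Python scripts to look and compute and a tool call to move; the robot and the scene stay as the last step left them, time stands still between calls to the robot, and variables do not carry over. Pictures are saved under pics/ and viewed, at most 10 in all, crops included, and the job is handed in when it is done.

```bash
ls; mkdir -p pics; python3 - <<'E'
from plant import r
import cv2
s=r.get_state();print(s['clock'],s['tool_pos'],s['eef_rot'],s['opening'],s['contact_force'])
for n in ("scene","top","wrist"):
    p=r.camera_params(n);print(n,p)
    im=r.snapshot(n);cv2.imwrite(f"pics/a_{n}.png",im[:,:,::-1])
E
```

```text
pics
plant.py
0.0 [0.28048285 0.55783952 0.23793779] [ 2.30758192e-01  9.73010714e-01 -8.86598291e-04 -1.43214897e-04] 0.999266449123398 [ 0.45481092  0.09280067 -1.11232102]
scene {'fx': 514.198590305326, 'fy': 514.198590305326, 'cx': 316.5620672982208, 'cy': 210.31428271046806, 'rvec': array([ 2.31943675, -0.83013107,  0.29478312]), 'tvec': array([-0.4417127 ,  0.330578  ,  0.68317356])}
top {'fx': 478.5304790590867, 'fy': 478.5304790590867, 'cx': 320.1436792069876, 'cy': 188.38385766484697, 'rvec': array([ 2.1333708 , -2.17868631,  0.13801983]), 'tvec': array([0.01256215, 0.56652944, 1.01180522])}
wrist {'fx': 307.7621709015057, 'fy': 307.7621709015057, 'cx': 317.21388184469697, 'cy': 200.4286972094984, 'rvec': array([-2.43463071, -1.50132167, -0.24030066]), 'tvec': array([-0.62471717, -0.04294719,  0.39152861])}
```

View pics/a_top.png

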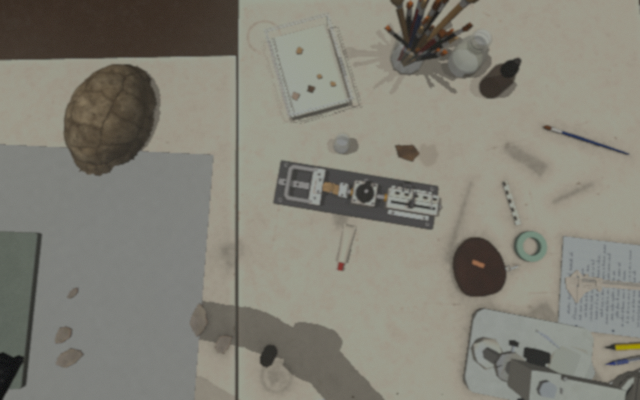

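View pics/a_scene.png

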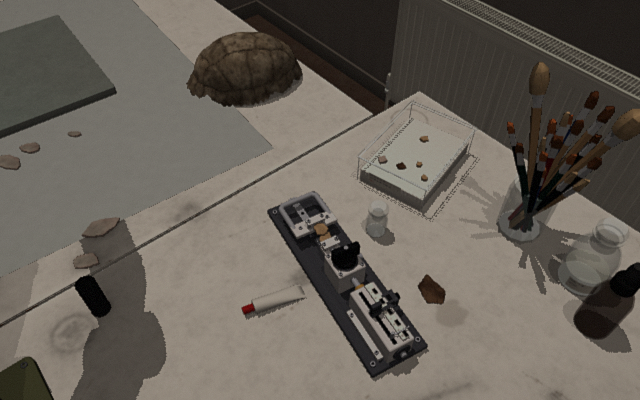

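The top view shows the tester from (278,180) at the stirrup end to (440,205) at the housing end. In the scene view it runs from (300,210) to (395,350). I'll enlarge both.

```bash
python3 - <<'E'
import cv2,numpy as np
a=cv2.imread('pics/a_top.png')[150:240,265:455]; b=cv2.imread('pics/a_scene.png')[180:385,255:440]
a=cv2.resize(a,None,fx=4,fy=4,interpolation=cv2.INTER_CUBIC); 
cv2.imwrite('pics/b_top.png',cv2.convertScaleAbs(a,alpha=1.3))
b=cv2.resize(b,None,fx=2.9,fy=2.9,interpolation=cv2.INTER_CUBIC)
cv2.imwrite('pics/b_scene.png',b);print(a.shape,b.shape)
E
```

```text
(360, 760, 3) (594, 536, 3)
```

View pics/b_top.png

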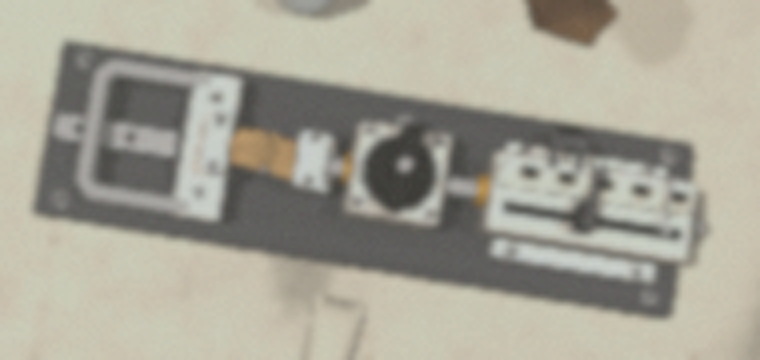

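View pics/b_scene.png

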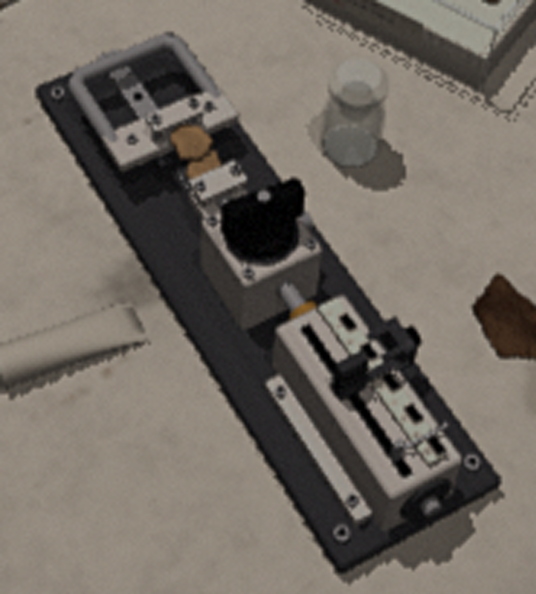

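The top crop shows the base corners at about (66,43), (35,213), (668,318) and (693,143). The knob is near (403,165), the crossbar near (95,130) and the marker tab near (585,215). In the scene crop the base corners are at (38,88), (342,572) and (498,480), with the marker at (350,372) and the clip at (405,335). Next I'll fit the tester pose.

```bash
cat > h.py <<'E'
import numpy as np,cv2
from plant import r
from scipy.optimize import least_squares
from scipy.spatial.transform import Rotation as R
def proj(p,X):
    K=np.array([[p['fx'],0,p['cx']],[0,p['fy'],p['cy']],[0,0,1]])
    return cv2.projectPoints(np.atleast_2d(np.float64(X)),p['rvec'],p['tvec'],K,None)[0][:,0]
def tri(views):  # [(params,(u,v)),..] -> world point, residual px
    f=lambda X:np.concatenate([proj(p,X)[0]-uv for p,uv in views])
    s=least_squares(f,[.6,.05,.05]);return s.x,np.abs(s.fun).max()
def plane(p,uv,z):  # pixel ray on height z
    Rm=cv2.Rodrigues(p['rvec'])[0];c=-Rm.T@p['tvec']
    d=Rm.T@np.array([(uv[0]-p['cx'])/p['fx'],(uv[1]-p['cy'])/p['fy'],1]);return c+d*(z-c[2])/d[2]
def T2W(P,t):  # tester -> world ; P=(x,y,yaw)
    t=np.atleast_2d(np.float64(t));c,s=np.cos(P[2]),np.sin(P[2])
    return np.c_[P[0]+c*t[:,0]-s*t[:,1],P[1]+s*t[:,0]+c*t[:,1],t[:,2]]
def W2T(P,w):
    w=np.asarray(w);d=w[:2]-P[:2];c,s=np.cos(P[2]),np.sin(P[2]);return np.r_[c*d[0]+s*d[1],-s*d[0]+c*d[1],w[2]]
def intool(w):  # world target for TCP -> shift in tool axes
    s=r.get_state();return R.from_quat(s['eef_rot']).inv().apply(np.asarray(w)-s['tool_pos'])
E
python3 - <<'E'
from h import *
pt=r.camera_params('top');ps=r.camera_params('scene')
T=lambda u,v:np.array([265+(u-1.5)/4,150+(v-1.5)/4]);S=lambda u,v:np.array([255+(u-1)/2.9,180+(v-1)/2.9])
C={'FL':(.05,.2),'NL':(-.05,.2),'NR':(-.05,-.16),'FR':(.05,-.16)}
obs=[(pt,'FL',T(66,43)),(pt,'NL',T(35,213)),(pt,'NR',T(668,318)),(pt,'FR',T(693,143)),(ps,'NL',S(38,88)),(ps,'NR',S(342,572)),(ps,'FR',S(498,480))]
f=lambda x:np.concatenate([proj(p,T2W(x,[*C[k],x[3]]))[0]-uv for p,k,uv in obs])
s=least_squares(f,[.6,.05,-.15,.014]);print(s.x,s.fun.round(1))
P=s.x[:3]
for n,a,b in(('knobscrew',(404,164),(264,197)),):
    X,e=tri([(pt,T(*a)),(ps,S(*b))]);print(n,W2T(P,X),e)
print('bar',W2T(P,plane(pt,T(95,130),.04)),'tab',W2T(P,plane(pt,T(585,215),.084)))
pw=r.camera_params('wrist');Rm=cv2.Rodrigues(pw['rvec'])[0]
st=r.get_state();Rt=R.from_quat(st['eef_rot']).as_matrix()
print('cam in tool',Rt.T@(-Rm.T@pw['tvec']-st['tool_pos']),(Rm@Rt).round(2).tolist())
print(Rt.round(3).tolist())
E
```

```text
[ 0.55202837 -0.09817572 -0.18713992  0.00600182] [-0.6 -0.8 -0.6 -0.1  0.1  0.3 -0.1  0.2 -0.7  0.5 -0.7 -0.2  1.6  0.6]
knobscrew [-0.0001487   0.00498811  0.09175377] 0.03976495726931262
bar [-0.00238089  0.17048379  0.04      ] tab [-0.00984161 -0.0925458   0.084     ]
cam in tool [ 0.08187532  0.00031339 -0.1468472 ] [[-0.0, 1.0, -0.0], [-0.95, -0.0, -0.31], [-0.31, 0.0, 0.95]]
[[-0.894, 0.449, -0.001], [0.449, 0.894, -0.001], [-0.0, -0.001, -1.0]]
```

```bash
echo "P=np.array([0.55203,-0.09818,-0.18714])" >> h.py; python3 - <<'E'
from h import *
print(T2W(P,[0,.005,0]),intool(T2W(P,[-.02,-.05,.17])[0]))
E
```

```text
[[ 0.55296025 -0.0932673   0.        ]] [-0.53176875 -0.51784088  0.06887679]
```

Emit:
{"api": "drive_effector", "payload": {"increments": [0.5,-0.036,-0.035,0.004,0,0,-0.03,0.5,-0.072,-0.07,0.009,0,0,-0.06,0.5,-0.107,-0.104,0.014,0,0,-0.09,0.5,-0.142,-0.138,0.018,0,0,-0.12,0.5,-0.177,-0.173,0.023,0,0,-0.15,0.5,-0.213,-0.207,0.027,0,0,-0.18,0.5,-0.248,-0.242,0.032,0,0,-0.21,0.5,-0.284,-0.276,0.036,0,0,-0.24,0.5,-0.319,-0.311,0.041,0,0,-0.27,0.5,-0.355,-0.345,0.046,0,0,-0.28]}}

```text
clock: 1.15
tool_pos: [0.4432, 0.0888, 0.1925]
eef_rot: [0.092, 0.996, 0.0, -0.0]
contact_force: [0.1, 0.9, 0.1]
opening: 0.499
finger_force: 0.0
```

```bash
python3 - <<'E'
from h import *
print(intool(T2W(P,[-.02,-.05,.17])[0]))
E
```

```text
[-0.12118332 -0.21378272  0.02249997]
```

Emit:
{"api": "drive_effector", "payload": {"increments": [0.5,-0.025,-0.043,0.005,0,0,0,0.5,-0.05,-0.086,0.01,0,0,0,0.5,-0.075,-0.13,0.015,0,0,0,0.5,-0.1,-0.17,0.02,0,0,0,0.5,-0.12,-0.213,0.022,0,0,0,0.5,-0.12,-0.213,0.022,0,0,0,0.5,-0.12,-0.213,0.022,0,0,0]}}

```text
clock: 1.85
tool_pos: [0.5212, -0.1421, 0.1702]
eef_rot: [0.094, 0.996, 0.0, -0.0]
contact_force: [-0.4, 1.4, -0.4]
opening: 0.502
finger_force: 0.0
```

```bash
python3 - <<'E'
from h import *
import pickle
s=r.get_state();p=r.camera_params('wrist');im=r.snapshot('wrist')
pickle.dump(p,open('w1.pkl','wb'));print(s['q'].round(2),W2T(P,s['tool_pos']))
im=cv2.flip(im[:,:,::-1],-1);cv2.imwrite('pics/w1.png',im)
E
```

```text
[ 0.41  0.7  -0.38  1.88  0.41  0.64  1.16] [-0.02214579 -0.0488478   0.17022411]
```

View pics/w1.png

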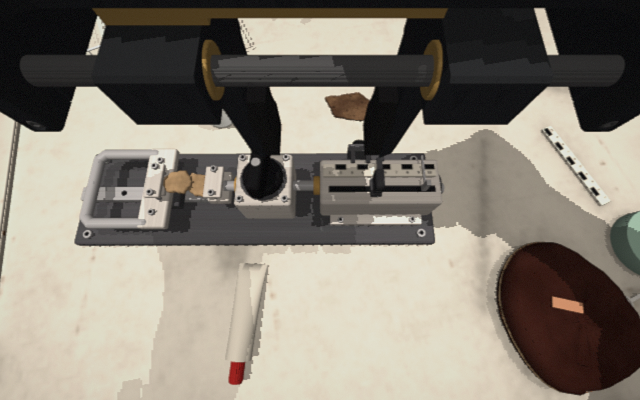

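The flipped wrist view shows the stirrup at (110,190), the knob at (262,178), the housing from (315,190) to (440,190) and the tube at (245,320). The fingers hide the clip. I'll go beyond and lower so the camera sits above the housing.

Emit:
{"api": "drive_effector", "payload": {"increments": [0.5,-0.04,-0.005,0.02,0,0,0,0.5,-0.08,-0.01,0.04,0,0,0,0.5,-0.085,-0.02,0.06,0,0,0,0.5,-0.085,-0.02,0.06,0,0,0,0.5,-0.085,-0.02,0.06,0,0,0]}}

```text
clock: 2.4
tool_pos: [0.6006, -0.1739, 0.1108]
eef_rot: [0.092, 0.996, 0.001, -0.001]
contact_force: [0.5, -0.0, -0.2]
opening: 0.502
finger_force: 0.0
```

```bash
python3 - <<'E'
from h import *
import pickle
s=r.get_state();p=r.camera_params('wrist');im=r.snapshot('wrist')
pickle.dump(p,open('w2.pkl','wb'));print(W2T(P,s['tool_pos']))
im=cv2.flip(im[:,:,::-1],-1);cv2.imwrite('pics/w2.png',im)
q=[640,400]-proj(p,T2W(P,[[0,.005,.0965],[.02,-.138,.062],[0,-.045,.056]]));print(q)
print(q.min(0))
c=im[60:320,140:540];cv2.imwrite('pics/w2c.png',cv2.resize(c,None,fx=2,fy=2,interpolation=cv2.INTER_CUBIC))
E
```

```text
[ 0.06176355 -0.06534025  0.11075398]
[[187.76962846 259.80696172]
 [436.319913   235.90155347]
 [291.77582813 267.9776717 ]]
[187.76962846 235.90155347]
```

View pics/w2c.png

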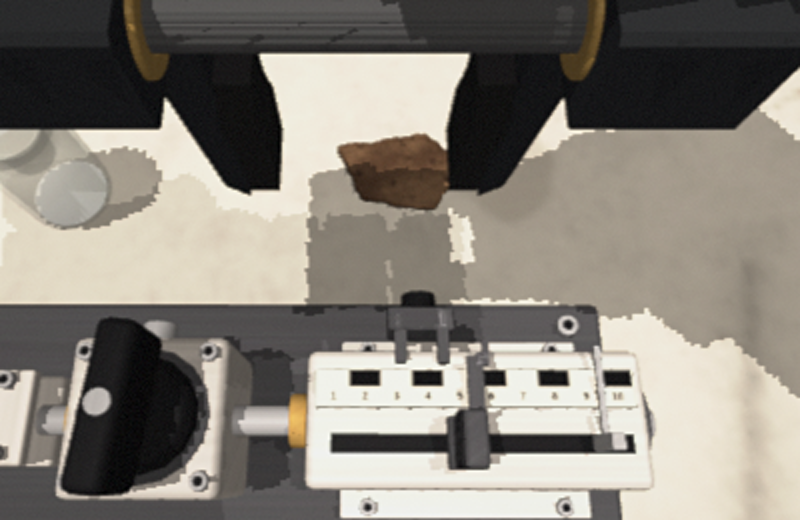

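The enlarged crop shows the clip prongs at x≈400 and 443, so the gap is at about (422,355). The pointer blade is at (600,346), its stem at (617,440), the marker tab at (470,440), and its index at about (476,355). The knob bar runs from about (122,325) to (80,490).

```bash
python3 - <<'E'
from h import *
import pickle
p=pickle.load(open('w2.pkl','rb'))
px=lambda c:np.array([639-(140+(c[0]-.5)/2),399-(60+(c[1]-.5)/2)])
g=lambda n,c,z:print(n,W2T(P,plane(p,px(c),z)).round(4))
g('prongL',(400,358),.059);g('prongR',(443.5,358),.059);g('ptr out',(599,347),.062);g('ptr mid',(604,400),.062);g('stem top',(617,440),.072)
g('idx',(476,355),.066);g('tab top fr',(448,465),.084);g('tab top bk',(480,465),.084);g('tab front low',(452,412),.084)
g('bar l1',(97,330),.0965);g('bar l2',(63,480),.0965);g('screw',(97,401),.0965)
g('housing front',(308,420),.056);g('housing rear',(651,420),.056);g('base FR corner',(595,306),.014)
pt,ps=r.camera_params('top'),r.camera_params('scene')
T=lambda u,v:np.array([265+(u-1.5)/4,150+(v-1.5)/4]);S=lambda u,v:np.array([255+(u-1)/2.9,180+(v-1)/2.9])
X,e=tri([(pt,T(404,164)),(ps,S(264,197)),(p,px((97,401)))]);print('screw',W2T(P,X),e)
X,e=tri([(ps,S(350,372)),(p,px((470,418)))]);print('tab',W2T(P,X),e)
X,e=tri([(ps,S(170,44)),(pt,T(95,130))]);print('bar',W2T(P,X),e)
print('to knob',intool(T2W(P,[0,.005,.13])[0]))
E
```

```text
prongL [ 0.0179 -0.0766  0.059 ]
prongR [ 0.0179 -0.0908  0.059 ]
ptr out [ 0.0211 -0.1407  0.062 ]
ptr mid [ 0.0042 -0.1403  0.062 ]
stem top [-0.0086 -0.1389  0.072 ]
idx [ 0.0176 -0.1001  0.066 ]
tab top fr [-0.016  -0.0877  0.084 ]
tab top bk [-0.016  -0.0964  0.084 ]
tab front low [-0.0019 -0.0894  0.084 ]
bar l1 [0.0181 0.0067 0.0965]
bar l2 [-0.0202  0.0099  0.0965]
screw [-0.0007  0.0041  0.0965]
housing front [-0.0017 -0.047   0.056 ]
housing rear [-0.0013 -0.1569  0.056 ]
base FR corner [ 0.0482 -0.1594  0.014 ]
screw [-0.00030281  0.00563155  0.09267665] 0.6187066513600712
tab [-0.00285492 -0.09649745  0.06796315] 3.6896504775688186
bar [0.01438758 0.16401024 0.04621638] 7.438006321751857
to knob [ 0.06194095  0.07054401 -0.01836728]
```

Emit:
{"api": "drive_effector", "payload": {"increments": [0.5,0.02,0.023,-0.018,0,0,0.04,0.5,0.042,0.047,-0.018,0,0,0.083,0.5,0.062,0.0705,-0.018,0,0,0.083,0.5,0.062,0.0705,-0.018,0,0,0.083,0.5,0.062,0.0705,0.005,0,0,0.083,0.5,0.062,0.0705,0.022,0,0,0.083,0.5,0.062,0.0705,0.036,0,0,0.083,0.5,0.062,0.0705,0.036,0,0,0.083]}}

```text
clock: 3.25
tool_pos: [0.5526, -0.0952, 0.0739]
eef_rot: [0.134, 0.991, -0.0, -0.001]
contact_force: [-0.5, 0.0, 0.4]
opening: 0.503
finger_force: 0.0
```

```bash
python3 - <<'E'
from h import *
s=r.get_state();print(W2T(P,s['tool_pos']),s['q'].round(2))
E
```

```text
[8.93399784e-06 3.04643702e-03 7.39167143e-02] [ 0.24  0.86 -0.26  1.88  0.45  0.46  0.97]
```

Emit:
{"api": "drive_effector", "payload": {"increments": [0.4,0,0.002,0,0,0,0,0.0,0,0.002,0,0,0,0,0.0,0,0.002,0,0,0,0,0.0,0,0.002,0,0,0,0,0.0,0,0.002,0,0,0,0,0.0,0,0.002,0,0,0,0,0.0,0,0.002,0,0,0,0], "clamp_n": 45}}

```text
clock: 3.95
tool_pos: [0.554, -0.0953, 0.0753]
eef_rot: [0.135, 0.991, -0.001, 0.0]
contact_force: [-1.3, -3.7, 6.5]
opening: 0.131
finger_force: 45.0
```

Emit:
{"api": "drive_effector", "payload": {"increments": [0,0,-0.002,0,0,0,0.1,0,0,-0.002,0,0,0,0.2,0,0,-0.002,0,0,0,0.33,0,0,-0.002,0,0,0,0.46,0,0,-0.002,0,0,0,0.59,0,0,-0.002,0,0,0,0.72,0,0,-0.002,0,0,0,0.85,0,0,-0.002,0,0,0,0.98,0,0,-0.002,0,0,0,1.1,0,0,-0.002,0,0,0,1.2]}}

```text
clock: 4.95
tool_pos: [0.5524, -0.0967, 0.0752]
eef_rot: [0.672, 0.74, -0.001, -0.0]
contact_force: [-3.4, -3.9, 7.5]
opening: 0.134
finger_force: 45.0
```

Emit:
{"api": "drive_effector", "payload": {"increments": [0,0,0,0,0,0,0.08,0,0,0,0,0,0,0.08,0,0,0,0,0,0,0.08]}}

```text
clock: 5.25
tool_pos: [0.5522, -0.0967, 0.0753]
eef_rot: [0.7, 0.714, -0.001, -0.0]
contact_force: [-3.4, -3.4, 7.9]
opening: 0.127
finger_force: 45.0
```

```bash
python3 - <<'E'
from h import *
s=r.get_state();print(W2T(P,s['tool_pos']),s['q'].round(2),s['moment'])
y=R.from_quat(s['eef_rot']).as_matrix()[:,1];print('knob angle',np.pi/2+P[2]+0-np.arctan2(y[1],y[0])+0, P[2])
E
```

```text
[-8.68358585e-05  1.47502138e-03  7.52583444e-02] [ 0.07  0.85  0.04  1.89 -0.07  0.4   0.18] [-0.8824097   0.85703665 -0.01307706]
knob angle 1.3630221331114696 -0.18714
```

```bash
echo "P=np.array([0.55162,-0.10034,-0.18714]) # corrected by wrist view / knob contact" >> h.py
```

Emit:
{"api": "drive_effector", "payload": {"increments": [0.4,0,0,0,0,0,0,0.4,0,0,0,0,0,0,0.4,0,0,0,0,0,0,0.4,0,0,-0.015,0,0,0,0.4,0,0,-0.035,0,0,0,0.4,0,0,-0.05,0,0,0.1,0,0,0,-0.05,0,0,0.207,0,0,0,-0.05,0,0,0.207,0,0,0,-0.05,0,0,0.207,0,0,0,-0.05,0,0,0.207], "clamp_n": 20}}

```text
clock: 6.25
tool_pos: [0.5532, -0.0951, 0.1242]
eef_rot: [0.769, 0.64, -0.0, -0.0]
contact_force: [0.7, 0.1, 1.1]
opening: 0.061
finger_force: 0.0
```

```bash
python3 - <<'E'
from h import *
s=r.get_state();print(W2T(P,s['tool_pos']),s['q'].round(2));print(T2W(P,[0,.005,0]))
im=r.snapshot('wrist');import pickle;pickle.dump(r.camera_params('wrist'),open('w3.pkl','wb'));cv2.imwrite('pics/w3.png',im[:,:,::-1])
print(intool(T2W(P,[-.008,-.062,.11])[0]))
E
```

```text
[0.00056297 0.00547961 0.12423037] [ 0.03  0.77  0.1   1.87 -0.14  0.51  0.04]
[[ 0.55255025 -0.0954273   0.        ]]
[-0.06737902 -0.00883673  0.01424229]
```

View pics/w3.png

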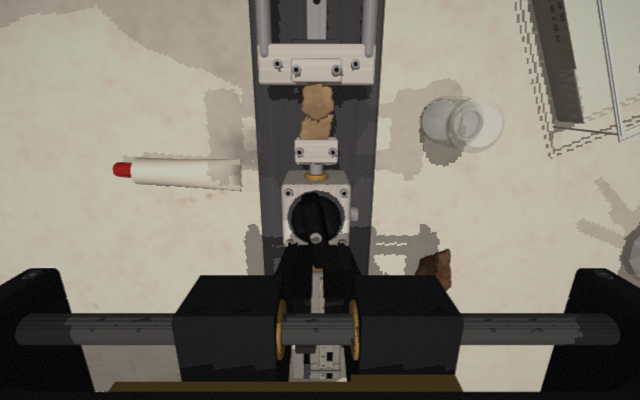

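The wrist view shows the knob bar at (317,215) now lying along the pull, so it is free. The tube at (180,172), the bottle at (460,125) and the plate at (437,268) are untouched. Next, the marker.

Emit:
{"api": "drive_effector", "payload": {"increments": [0,-0.035,-0.005,0,0,0,0,0,-0.066,-0.009,0.01,0,0,0,0,-0.066,-0.009,0.014,0,0,0,0,-0.066,-0.009,0.03,0,0,0,0,-0.066,-0.009,0.048,0,0,0,0,-0.066,-0.009,0.057,0,0,0,0,-0.066,-0.009,0.057,0,0,0]}}

```text
clock: 7.0
tool_pos: [0.5317, -0.1578, 0.0664]
eef_rot: [0.769, 0.639, -0.001, -0.001]
contact_force: [-0.1, 0.4, -0.1]
opening: 0.008
finger_force: 0.0
```

```bash
python3 - <<'E'
from h import *
s=r.get_state();print(W2T(P,s['tool_pos']),intool(T2W(P,[-.008,-.1255,.067])[0]))
E
```

```text
[-0.00885099 -0.06013605  0.06644478] [-0.06536582  0.00064809 -0.00060562]
```

Emit:
{"api": "drive_effector", "payload": {"increments": [0,-0.01,0.0005,0,0,0,0,0,-0.018,0.0005,0,0,0,0,0,-0.025,0.0005,0,0,0,0,0,-0.032,0.0005,0,0,0,0,0,-0.038,0.0005,0,0,0,0,0,-0.044,0.0005,0,0,0,0,0,-0.049,0.0005,0,0,0,0,0,-0.052,0.0005,0,0,0,0,0,-0.052,0.0005,0,0,0,0]}}

```text
clock: 7.9
tool_pos: [0.5231, -0.2104, 0.0676]
eef_rot: [0.77, 0.639, -0.0, -0.0]
contact_force: [0.5, 0.2, 0.0]
opening: 0.006
finger_force: 0.0
```

Emit:
{"api": "drive_effector", "payload": {"increments": [0,-0.0015,0,0,0,0,0,0,-0.003,0,0,0,0,0,0,-0.003,0,0,0,0,0]}}

```text
clock: 8.2
tool_pos: [0.5227, -0.2126, 0.0676]
eef_rot: [0.769, 0.639, -0.0, -0.0]
contact_force: [-0.2, 0.7, -0.9]
opening: 0.004
finger_force: 0.1
```

```bash
python3 - <<'E'
from h import *
s=r.get_state();print(W2T(P,s['tool_pos']))
E
```

```text
[-0.00757388 -0.11570365  0.06758553]
```

Emit:
{"api": "drive_effector", "payload": {"increments": [0,-0.001,0,0,0,0,0,0,-0.002,0,0,0,0,0,0,-0.002,0,0,0,0,0]}}

```text
clock: 8.5
tool_pos: [0.5225, -0.2136, 0.0676]
eef_rot: [0.769, 0.639, 0.0, -0.001]
contact_force: [-0.3, 4.3, -0.1]
opening: 0.003
finger_force: 1.6
```

Emit:
{"api": "drive_effector", "payload": {"increments": [0,-0.001,0,0,0,0,0,0,-0.002,0,0,0,0,0,0,-0.002,0,0,0,0,0]}}

```text
clock: 8.8
tool_pos: [0.5225, -0.2139, 0.0675]
eef_rot: [0.769, 0.64, 0.001, -0.001]
contact_force: [0.5, 7.4, 0.3]
opening: 0.004
finger_force: 3.4
```

```bash
python3 - <<'E'
from h import *
s=r.get_state();print(W2T(P,s['tool_pos']))
E
```

```text
[-0.00751794 -0.11703753  0.06751251]
```

Emit:
{"api": "drive_effector", "payload": {"increments": [0,0.008,0,0,0,0,0,0,0.012,0,-0.02,0,0,0,0,0.015,0,-0.06,0,0,0,0,0.06,0.002,-0.063,0,0,0,0,0.108,0.004,-0.063,0,0,0,0,0.156,0.006,-0.063,0,0,0,0,0.205,0.008,-0.063,0,0,0,0,0.25,0.008,-0.063,0,0,0,0,0.262,0.008,-0.063,0,0,0,0,0.262,0.008,-0.063,0,0,0]}}

```text
clock: 9.8
tool_pos: [0.5787, 0.0418, 0.1307]
eef_rot: [0.768, 0.641, 0.001, 0.0]
contact_force: [-0.2, -0.8, 0.3]
opening: 0.003
finger_force: 0.0
```

```bash
python3 - <<'E'
from h import *
s=r.get_state();print(W2T(P,s['tool_pos']),s['q'].round(2),intool(T2W(P,[0,.143,.029])[0]))
im=r.snapshot('scene');c=im[180:385,255:440,::-1];cv2.imwrite('pics/s2.png',cv2.resize(c,None,fx=2.9,fy=2.9,interpolation=cv2.INTER_CUBIC))
E
```

```text
[1.23485761e-04 1.44715422e-01 1.30679968e-01] [-0.23  0.78  0.14  1.81 -0.18  0.56 -0.16] [-0.00177112 -0.00023065  0.10167883]
```

View pics/s2.png

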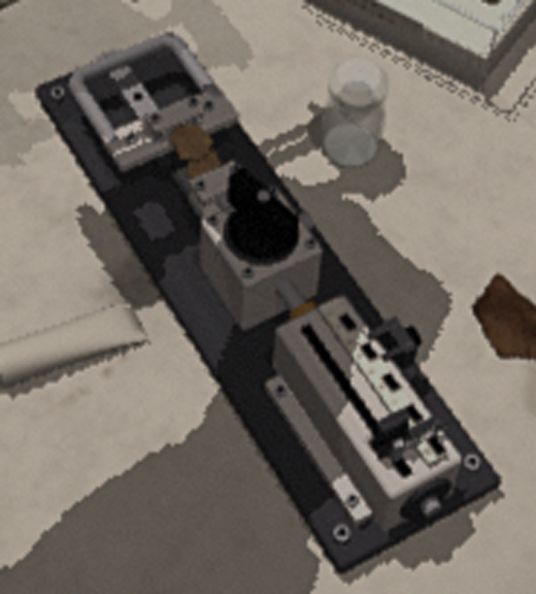

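The scene crop shows the marker tab back at (392,440) beside the pointer, with the knob turned and the bystanders unmoved. Now I'll descend into the stirrup window.

Emit:
{"api": "drive_effector", "payload": {"increments": [0,-0.002,0,0.03,0,0,0,0,-0.002,0,0.06,0,0,0,0,-0.002,0,0.08,0,0,0,0,-0.002,0,0.092,0,0,0,0,-0.002,0,0.101,0,0,0,0,-0.002,0,0.101,0,0,0]}}

```text
clock: 10.45
tool_pos: [0.5774, 0.0359, 0.0292]
eef_rot: [0.77, 0.638, -0.001, -0.0]
contact_force: [-0.1, -0.2, 0.7]
opening: 0.004
finger_force: 0.0
```

```bash
python3 - <<'E'
from h import *
s=r.get_state();print(W2T(P,s['tool_pos']))
E
```

```text
[-1.74554449e-05  1.38698976e-01  2.91760604e-02]
```

Emit:
{"api": "drive_effector", "payload": {"increments": [0,0.003,0,0,0,0,0,0,0.006,0,0,0,0,0,0,0.009,0,0,0,0,0,0,0.011,0,0,0,0,0,0,0.013,0,0,0,0,0,0,0.013,0,0,0,0,0,0,0.013,0,0,0,0,0]}}

```text
clock: 11.15
tool_pos: [0.5802, 0.0502, 0.0297]
eef_rot: [0.769, 0.639, -0.0, 0.0]
contact_force: [0.3, 0.4, -0.3]
opening: 0.004
finger_force: 0.0
```

```bash
python3 - <<'E'
from h import *
s=r.get_state();print(W2T(P,s['tool_pos']))
E
```

```text
[4.66957630e-05 1.53248954e-01 2.97438254e-02]
```

Emit:
{"api": "drive_effector", "payload": {"increments": [0,0.001,0,0,0,0,0,0,0.002,0,0,0,0,0,0,0.002,0,0,0,0,0]}}

```text
clock: 11.45
tool_pos: [0.5806, 0.0524, 0.0297]
eef_rot: [0.769, 0.639, 0.0, -0.0]
contact_force: [-0.4, 0.3, -0.4]
opening: 0.009
finger_force: 0.0
```

```bash
python3 - <<'E'
from h import *
s=r.get_state();print(W2T(P,s['tool_pos']))
E
```

```text
[4.96792511e-05 1.55445933e-01 2.96824329e-02]
```

Emit:
{"api": "drive_effector", "payload": {"increments": [0,0.001,0,0,0,0,0,0,0.002,0,0,0,0,0,0,0.002,0,0,0,0,0]}}

```text
clock: 11.75
tool_pos: [0.5809, 0.0539, 0.0297]
eef_rot: [0.769, 0.639, -0.0, 0.0]
contact_force: [-0.1, -1.4, 0.0]
opening: 0.008
finger_force: 0.4
```

```bash
python3 - <<'E'
from h import *
s=r.get_state();print(W2T(P,s['tool_pos']))
E
```

```text
[4.52633687e-05 1.57013001e-01 2.96812354e-02]
```

Emit:
{"api": "drive_effector", "payload": {"increments": [0,0.001,0,0,0,0,0,0,0.002,0,0,0,0,0,0,0.002,0,0,0,0,0]}}

```text
clock: 12.05
tool_pos: [0.5811, 0.0552, 0.0297]
eef_rot: [0.77, 0.639, -0.0, 0.0]
contact_force: [0.0, -3.0, 0.6]
opening: 0.006
finger_force: 1.7
```

```bash
python3 - <<'E'
from h import *
s=r.get_state();print(W2T(P,s['tool_pos']))
E
```

```text
[2.58873072e-05 1.58347781e-01 2.96785642e-02]
```

Emit:
{"api": "drive_effector", "payload": {"increments": [0,0.002,0,0,0,0,0,0,0.005,0,0,0,0,0,0,0.008,0,0,0,0,0,0,0.011,0,0,0,0,0,0,0.014,0,0,0,0,0,0,0.017,0,0,0,0,0,0,0.020,0,0,0,0,0,0,0.023,0,0,0,0,0,0,0.026,0,0,0,0,0,0,0.029,0,0,0,0,0]}}

```text
clock: 13.05
tool_pos: [0.5862, 0.0825, 0.0297]
eef_rot: [0.77, 0.638, -0.001, 0.001]
contact_force: [-2.1, -8.3, 1.5]
opening: 0.005
finger_force: 4.3
```

Emit:
{"api": "drive_effector", "payload": {"increments": [0,0.003,0,0,0,0,0,0,0.006,0,0,0,0,0,0,0.009,0,0,0,0,0,0,0.012,0,0,0,0,0,0,0.015,0,0,0,0,0,0,0.017,0,0,0,0,0,0,0.018,0,0,0,0,0,0,0.018,0,0,0,0,0]}}

```text
clock: 13.85
tool_pos: [0.5892, 0.0985, 0.0297]
eef_rot: [0.77, 0.638, -0.002, 0.001]
contact_force: [-2.4, -9.8, 2.8]
opening: 0.004
finger_force: 5.3
```

```bash
python3 - <<'E'
from h import *
s=r.get_state();print(W2T(P,s['tool_pos']))
E
```

```text
[-4.67572967e-05  2.02325332e-01  2.96823548e-02]
```

Emit:
{"api": "drive_effector", "payload": {"increments": [0,0.002,0,0,0,0,0,0,0.004,0,0,0,0,0,0,0.006,0,0,0,0,0,0,0.007,0,0,0,0,0,0,0.007,0,0,0,0,0]}}

```text
clock: 14.35
tool_pos: [0.5904, 0.1046, 0.0297]
eef_rot: [0.77, 0.638, -0.003, 0.002]
contact_force: [-1.5, -11.2, 3.2]
opening: 0.005
finger_force: 5.9
```

```bash
python3 - <<'E'
from h import *
s=r.get_state();print(W2T(P,s['tool_pos']))
im=r.snapshot('scene');it=r.snapshot('top')
cv2.imwrite('pics/s3.png',im[:,:,::-1]);cv2.imwrite('pics/t3.png',it[:,:,::-1])
ps=r.camera_params('scene');pt=r.camera_params('top')
P0=np.array([0.55203,-0.09818,-0.18714])
a=cv2.resize(im[270:340,365:425,::-1],None,fx=7,fy=7,interpolation=cv2.INTER_CUBIC);b=cv2.resize(it[175:225,385:445,::-1],None,fx=6,fy=6,interpolation=cv2.INTER_CUBIC)
h=np.zeros((600,790,3),np.uint8);h[:490,:420]=a;h[:300,425:785]=b;cv2.imwrite('pics/c3.png',h)
for y in (-.138,-.088,-.0816): print(y,(proj(ps,T2W(P0,[.02,y,.06]))[0]-[365,270]+.5)*7,(proj(pt,T2W(P0,[.02,y,.06]))[0]-[385,175]+.5)*6+[425,0])
E
```

```text
[-7.20682236e-05  2.08552498e-01  2.96959001e-02]
-0.138 [302.69754204 394.71642555] [708.95966418 118.37380945]
-0.088 [166.98549681 207.60749437] [569.86319652  95.32423079]
-0.0816 [150.3374374  184.65447943] [552.0799082   92.37737448]
```

View pics/c3.png

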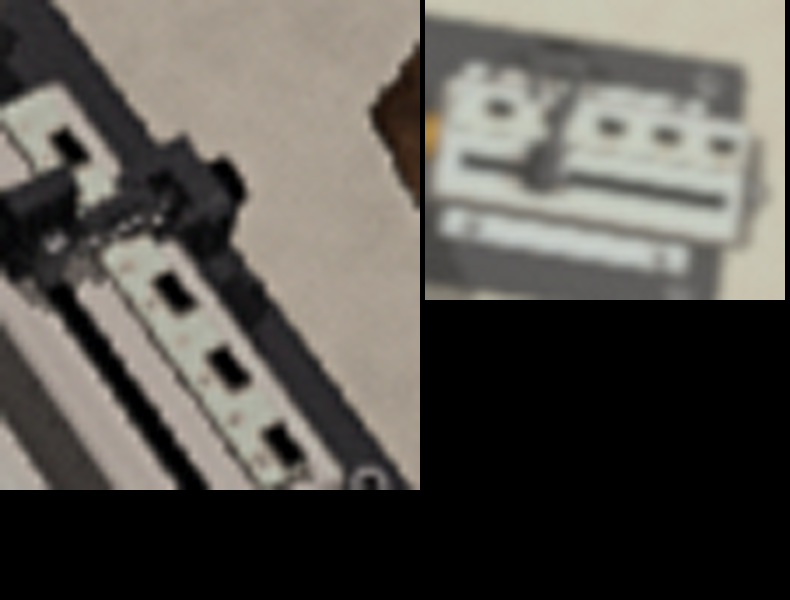

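The blade tip is near (165,205) in the enlarged scene view, about 5 mm short of the gap centre (predicted (150,185)), which agrees with the kinematics. I'll ease forward about 4.5 mm and refine numerically.

Emit:
{"api": "drive_effector", "payload": {"increments": [0,0.001,0,0,0,0,0,0,0.002,0,0,0,0,0,0,0.003,0,0,0,0,0,0,0.004,0,0,0,0,0,0,0.0045,0,0,0,0,0,0,0.0045,0,0,0,0,0]}}

```text
clock: 15.05
tool_pos: [0.591, 0.1083, 0.0297]
eef_rot: [0.77, 0.638, -0.003, 0.002]
contact_force: [-1.9, -12.5, 3.7]
opening: 0.006
finger_force: 6.4
```

```bash
python3 - <<'E'
from h import *
s=r.get_state();print(W2T(P,s['tool_pos']))
im=np.mean([r.snapshot('scene').astype(float) for _ in range(3)],0).astype(np.uint8);cv2.imwrite('pics/s4.png',im[:,:,::-1])
b=cv2.resize(im[280:320,370:406,::-1],None,fx=14,fy=14,interpolation=cv2.INTER_CUBIC);b=cv2.convertScaleAbs(b,alpha=1.8,beta=0);cv2.imwrite('pics/c4.png',b)
P0=np.array([0.55203,-0.09818,-0.18714]);ps=r.camera_params('scene')
for y in (-.0886,-.0816,-.0746): print(y,(proj(ps,T2W(P0,[[.014,y,.059],[.022,y,.059],[.014,y,.062],[.020,y,.062]]))-[370,280]+.5)*14)
# profile in w2 (full flipped image) across prongs and pointer
w=cv2.cvtColor(cv2.imread('pics/w2.png'),cv2.COLOR_BGR2GRAY);v=60+356//2
print(w[v-1:v+2,330:380].mean(0).astype(int).tolist());print(w[v+2:v+8,430:450].mean(0).astype(int).tolist())
E
```

```text
[-9.61774912e-05  2.12344397e-01  2.96800923e-02]
-0.0886 [[218.99811031 308.12717714]
 [281.83807277 276.44256422]
 [221.69889355 293.72370008]
 [269.00107767 269.90444905]]
-0.0816 [[182.7631386  257.67824892]
 [245.39299204 226.31570502]
 [185.34161662 243.19873828]
 [232.48502289 219.62241868]]
-0.0746 [[146.90115176 207.74861699]
 [209.32188509 176.70321238]
 [149.35969618 193.19540169]
 [196.34507581 169.85828266]]
[228, 228, 228, 228, 229, 231, 230, 157, 95, 92, 92, 92, 91, 115, 150, 201, 226, 229, 229, 229, 228, 229, 228, 229, 229, 229, 222, 216, 139, 87, 91, 92, 92, 90, 107, 210, 230, 229, 228, 228, 228, 222, 198, 149, 122, 122, 121, 108, 98, 108]
[230, 223, 216, 215, 226, 233, 203, 146, 186, 205, 212, 217, 213, 214, 213, 208, 212, 213, 213, 214]
```

View pics/c4.png

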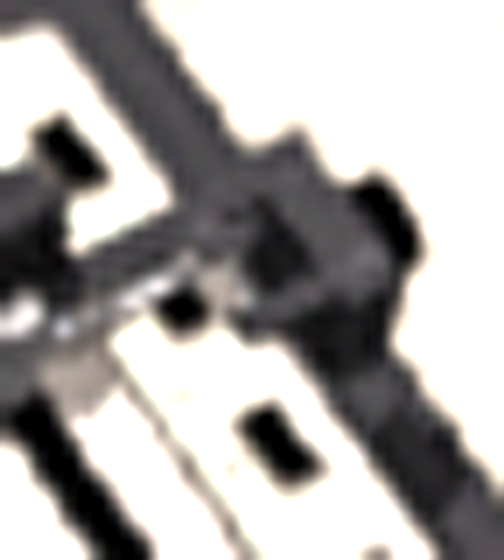

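The blade streak ends near (190,262), which puts the pointer at tester y of about -0.083. That is inside the gap, centred at -0.082. I'll hold here for about two seconds.

Emit:
{"api": "drive_effector", "payload": {"increments": [0,0.0003,0,0,0,0,0,0,0.0003,0,0,0,0,0,0,0.0003,0,0,0,0,0,0,0.0003,0,0,0,0,0,0,0.0003,0,0,0,0,0,0,0.0003,0,0,0,0,0,0,0.0003,0,0,0,0,0,0,0.0003,0,0,0,0,0,0,0.0003,0,0,0,0,0,0,0.0003,0,0,0,0,0]}}

```text
clock: 16.2
tool_pos: [0.5911, 0.1084, 0.0297]
eef_rot: [0.77, 0.637, -0.003, 0.002]
contact_force: [-2.2, -12.7, 3.7]
opening: 0.006
finger_force: 6.5
```

Emit:
{"api": "drive_effector", "payload": {"increments": [0,0,0,0,0,0,0,0,0,0,0,0,0,0,0,0,0,0,0,0,0,0,0,0,0,0,0,0,0,0,0,0,0,0,0,0,0,0,0,0,0,0,0,0,0,0,0,0,0,0,0,0,0,0,0,0,0,0,0,0,0,0,0,0,0,0,0,0,0,0]}}

```text
clock: 17.2
tool_pos: [0.5911, 0.1084, 0.0297]
eef_rot: [0.77, 0.637, -0.003, 0.002]
contact_force: [-1.9, -13.5, 2.3]
opening: 0.004
finger_force: 6.5
```

```bash
python3 - <<'E'
from h import *
s=r.get_state();print(W2T(P,s['tool_pos']))
E
```

```text
[-8.47864666e-05  2.12456544e-01  2.97173195e-02]
```

Emit:
{"api": "drive_effector", "payload": {"increments": [0,-0.001,0,0,0,0,0,0,-0.003,0,0,0,0,0,0,-0.0055,0,0,0,0,0,0,-0.008,0,0,0,0,0,0,-0.0105,0,0,0,0,0,0,-0.013,0,0,0,0,0,0,-0.0155,0,0,0,0,0,0,-0.018,0,0,0,0,0,0,-0.0205,0,0,0,0,0,0,-0.023,0,0,0,0,0]}}

```text
clock: 18.2
tool_pos: [0.5874, 0.0887, 0.0297]
eef_rot: [0.77, 0.638, -0.001, 0.001]
contact_force: [-1.3, -8.2, 1.7]
opening: 0.007
finger_force: 4.1
```

Emit:
{"api": "drive_effector", "payload": {"increments": [0,-0.0025,0,0,0,0,0,0,-0.005,0,0,0,0,0,0,-0.0075,0,0,0,0,0,0,-0.01,0,0,0,0,0,0,-0.0125,0,0,0,0,0,0,-0.015,0,0,0,0,0,0,-0.0175,0,0,0,0,0,0,-0.02,0,0,0,0,0,0,-0.0225,0,0,0,0,0,0,-0.0245,0,0,0,0,0]}}

```text
clock: 19.2
tool_pos: [0.5834, 0.0671, 0.0297]
eef_rot: [0.769, 0.639, 0.0, 0.0]
contact_force: [-1.8, -5.1, -0.1]
opening: 0.008
finger_force: 2.1
```

Emit:
{"api": "drive_effector", "payload": {"increments": [0,-0.001,0,0,0,0,0,0,-0.002,0,0,0,0,0,0,-0.003,0,0,0,0,0,0,-0.004,0,0,0,0,0,0,-0.005,0,0,0,0,0,0,-0.006,0,0,0,0,0,0,-0.007,0,0,0,0,0,0,-0.0075,0,0,0,0,0,0,-0.008,0,0,0,0,0,0,-0.008,0,0,0,0,0]}}

```text
clock: 20.2
tool_pos: [0.5819, 0.0594, 0.0297]
eef_rot: [0.769, 0.639, 0.0, -0.0]
contact_force: [-1.0, -3.0, 0.7]
opening: 0.004
finger_force: 1.5
```

```bash
python3 - <<'E'
from h import *
s=r.get_state();print(W2T(P,s['tool_pos']))
E
```

```text
[3.71679339e-05 1.62586362e-01 2.97082094e-02]
```

Emit:
{"api": "drive_effector", "payload": {"increments": [0,-0.0008,0,0,0,0,0,0,-0.0016,0,0,0,0,0,0,-0.0024,0,0,0,0,0,0,-0.0032,0,0,0,0,0,0,-0.004,0,0,0,0,0,0,-0.0048,0,0,0,0,0,0,-0.0056,0,0,0,0,0,0,-0.0064,0,0,0,0,0,0,-0.0072,0,0,0,0,0,0,-0.008,0,0,0,0,0]}}

```text
clock: 21.2
tool_pos: [0.5806, 0.0522, 0.0298]
eef_rot: [0.769, 0.639, 0.0, -0.0]
contact_force: [-0.1, -0.8, 0.6]
opening: 0.005
finger_force: 0.0
```

Emit:
{"api": "drive_effector", "payload": {"increments": [0,-0.0008,0,0,0,0,0,0,-0.0016,0,0,0,0,0,0,-0.0024,0,0,0,0,0,0,-0.0032,0,0,0,0,0,0,-0.004,0,0,0,0,0,0,-0.006,0,0,0,0,0,0,-0.008,0,0,0,0,0,0,-0.008,0,0,0,0,0]}}

```text
clock: 22.0
tool_pos: [0.5789, 0.0431, 0.0297]
eef_rot: [0.77, 0.639, -0.0, 0.0]
contact_force: [-0.4, 0.6, 0.2]
opening: 0.004
finger_force: 0.0
```

```bash
python3 - <<'E'
from h import *
s=r.get_state();print(W2T(P,s['tool_pos']))
E
```

```text
[1.07467297e-04 1.45963644e-01 2.97288999e-02]
```

Emit:
{"api": "drive_effector", "payload": {"increments": [0,-0.002,0,-0.01,0,0,0,0,-0.002,0,-0.03,0,0,0,0,-0.002,0,-0.06,0,0,0,0,-0.002,0,-0.1,0,0,0,0,-0.002,0,-0.13,0,0,0,0,-0.002,0,-0.13,0,0,0]}}

```text
clock: 22.6
tool_pos: [0.5815, 0.0415, 0.1645]
eef_rot: [0.77, 0.639, 0.004, 0.003]
contact_force: [-0.3, -0.0, -0.9]
opening: 0.003
finger_force: 0.0
```

```bash
python3 - <<'E'
from h import *
im=np.mean([r.snapshot('scene').astype(float) for _ in range(3)],0).astype(np.uint8)[:,:,::-1].copy();cv2.imwrite('pics/s5.png',im)
g=lambda a:cv2.cvtColor(a,cv2.COLOR_BGR2GRAY)
def m(name,ref,box):
    x0,y0,x1,y1=box;t=g(ref)[y0:y1,x0:x1];q=g(im)[y0-20:y1+20,x0-20:x1+20]
    c=cv2.matchTemplate(cv2.resize(q,None,fx=4,fy=4,interpolation=3),cv2.resize(t,None,fx=4,fy=4,interpolation=3),cv2.TM_CCOEFF_NORMED)
    _,v,_,l=cv2.minMaxLoc(c);print(name,round(v,3),l[0]/4-20,l[1]/4-20)
s4=cv2.imread('pics/s4.png');a=cv2.imread('pics/a_scene.png')
m('marker vs peak',s4,(366,290,384,308));m('stirrup vs start',a,(275,190,340,240));m('pointer stem vs start',a,(388,322,404,342))
m('bottle',a,(363,198,392,240));m('plate',a,(415,273,448,308));m('tube',a,(240,282,308,316));m('knob vs start',a,(325,240,365,280))
E
```

```text
marker vs peak 0.842 0.0 0.0
stirrup vs start 0.926 0.0 0.0
pointer stem vs start 0.999 0.0 0.0
bottle 0.921 0.0 0.0
plate 0.995 0.0 0.0
tube 0.967 0.0 0.0
knob vs start 0.75 0.0 0.0
```

```bash
python3 -c "
from plant import r
print(r.finish_job())"
```

```text
the job is handed in; nothing more can be done
None
```

I handed the job in at about 23 s: knob turned past its click to about 1.36 rad, marker pushed back to the pointer, stirrup drawn about 56 mm to the fork, held about 2 s and eased home. By image matching the marker is still at the peak-draw position, the pointer and stirrup are home, and the tube, bottle and plate have not moved. The pointer's fit in the fork rests on position, force and a coarse camera view (about ±1–1.5 mm); I took no close-up of the marker afterwards.

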